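Snap the folding stand open and set the tablet on it

TASK

Set the tablet up for cooking: lift the folded stand's back rest by its orange tab until it snaps open, then take the tablet out of its white dock and stand it on the ledge of the stand, same edge down as now, screen outward, about in the middle and leaning flat against the back rest. Put it down gently rather than dropping it, let go of everything, and leave the mug and the honey jar where they are.

Things in the scene. Friction and masses are not known exactly. Their poses are not given: they have to be found in the camera images.
- stand: Dark steel frame of the folding tablet stand, fixed to the table, 140 x 225 mm, rails 17 mm high (33 mm at the hinge), an extension spring outside the -y rail. Origin: between the rails, on the table. x runs from the front (ledge side) to the back, y along the hinge, z up. The hinge pin runs along y at x = -35 mm, z = 24 mm. The aluminium back rest is 180 mm wide, 8 mm thick; its sheet reaches 95 mm from the pin.
- rest (a joint): Angle of the back rest: 0 = folded flat, free edge toward the stand's +x; grows as that edge rises; 1.047 = fully open at its stop, leaning back 30 degrees from vertical. Sprung over centre: below about 0.65 it pulls shut (about 5 N up at the tab starts it), above that it snaps to the open stop by itself and is held there with about 0.4 N m.
- rest_tab (a point): Point to grip on the orange pull tab, 118 mm from the pin. The tab lies in the rest's plane at its free edge, 55 mm off the middle toward +y: 24 mm wide along the hinge, 8 mm thick, sticking out 37 mm. Free space under and beside it; folded, it is 24 mm above the table. Axes as the rest: x from pin to free edge, y along the hinge, z out of the front (folded: upper) face.
- rest_seat (a point): Middle of the inner corner of ledge and rest, where the middle of the tablet's lower back edge belongs; 16 mm above the pin along the rest and 4 mm in front of it. The ledge stands out 22 mm from the rest's front face; its 4 mm outer lip rises 12 mm, leaving a pocket 18 mm deep. Axes: x up along the rest, y along the hinge, z out of the front face.
- dock: White charging dock, fixed, foot 110 x 120 x 12 mm. x runs from front to back, z up; origin on the table, the foot's middle 12 mm behind it. The tablet stands on its ledge, 32 mm above the table, leaning back 25 degrees against a support that reaches 58 mm up the tablet; in front a lip 6 mm high, 4 mm clear of it.
- tablet: Grey tablet with black-framed screen, 150 mm long, 140 mm high, 10 mm thick, about 0.28 kg. Origin: middle of its lower edge face (mid thickness). z runs up its height (140 mm to the upper edge), y along the length, the screen faces -x. It starts leaning back in the dock.
- mug: Green and white mug, 86 mm wide, 99 mm high; bystander, loose. Origin: centre of its underside.
- honey_jar: Honey jar with black lid, 61 mm wide, 86 mm high; bystander, loose. Origin: centre of its underside.

How it is judged:
By the outcome, as a careful person would: the job done as asked, in the order asked, and still so for the second after the job is handed in, with the robot touching nothing.
It also fails if it takes over 56 s, if anything falls off the work surface, if the arm or the gripper's body presses on something with over 40 N, if the wrist force passes 120 N, or if a joint passes its speed limit or range.

ROBOT

A 7-joint arm with a two-finger parallel gripper is mounted at the origin on a cart in front of the work surface, level with it; the furniture and walls round the work are solid. World frame = base frame: x ahead of the robot, y to its left, z up, the work surface at z = 0. Lengths are in m, angles in rad, forces in N, time in s.
With the tool pointing down it reaches from about 0.4 to 0.875 m from the base axis. Payload 19.3 kg.
Tool frame: the origin (TCP) lies where the fingers leave the gripper's body, on its centre line; the fingertips stand bot.tip_reach ahead of it and the grasp point (between the pads) lies 54 mm ahead of it (bot.tip_reach is the distance from the TCP to the fingertips, in m); z points along the fingers, y is the line along which they close (so a half turn about z gives the same grasp; the last joint's range is limited). The gripper opens to 85 mm and grips with 20 to 120 N. Pads are 22 mm wide; open, the fingers measure 114 mm over their backs; the gripper's body (76 mm by 85 mm) begins 54 mm behind the grasp point. The pads swing forward as they close: fully open they stand 13 mm farther back than shut.
Start: joints at [-1.262, 0.521, -0.036, 1.599, 0.021, 1.021, -0.113], TCP at [0.231, 0.581, 0.304] pointing down, gripper open.
Joint ranges: [-2.91, 2.91], [-0.3, 2.13], [-1.5, 1.42], [0.17, 2.43], [-1.26, 4.41], [0.16, 1.93], [-2.52, 2.52]. Speed limits (rad/s): [1.89, 1.89, 2.39, 2.39, 3.01, 3.01, 3.01].

INTERFACE

Orientations are given as [roll, pitch, yaw] about the fixed x, y, z axes, in that order (R = Rz(yaw) Ry(pitch) Rx(roll)).
In Python, from workcell import bot gives the robot as it stands. The module is installed in compiled form; this text tells all that it offers.
- The arm moves only by the shell command python3 -m jog 'ROWS' [FORCE]. ROWS is JSON, a list that holds one entry, the list of rows, each a list of 7 numbers: the shift along the tool's x, y, z in mm, then the turn, a rotation vector about the tool's x, y, z in rad, then the opening, from 0 (shut) to 1 (fully open). In form: [[[tx, ty, tz, wx, wy, wz, fingers], ...]]. A call has 1 to 5 rows; each row shifts and turns the commanded pose from where the row before left it, along the tool's axes as they then stand; what a row does not reach is not made up. A row lasts 1/10 s, in which the tool goes at most 50 mm and 8.59 degrees, less where a joint would pass 70% of its speed; a pose out of reach is approached as far as the arm can. A call is refused whole if a number of a shift passes 50 or a number of a turn 0.15, either way. A call with a gripper value outside its range is refused whole. The fingers move at their own pace and stop on an object; FORCE is the grip in N (left out, the last holds). Time passes only in rows, so rows that do not move let the fingers close. It gives the time, the measured TCP pose, the force, the opening and the grip force at its end, in the units of the state.
- bot.observe(): the state, without advancing time (a new reading comes with each control period).
- bot.grab_frame(name): name is "scene" or "side" or "wrist"; returns a dict with "img" (384x512x3 uint8, red, green, blue), "intrinsics" (3x3 intrinsics, pixels), "R" (3x3) and "t" (3): a world point X has camera coordinates R X + t; the wrist camera has in their place "tool_from_camera" (4x4, takes a point from camera to tool coordinates, whose origin is the TCP and whose axes are the flange's). Camera axes: x right, y down, z forward; pixel columns grow to the right and rows downward; lengths in m; the calibration is good to about 2 mm. A picture is of the moment at which its call begins: read the wrist's pose just before it. There is no depth.
- bot.job_done(): hands the job in; it is judged then, once.
Trained networks look in a picture, given as the dict that the camera call returned (one of the last four; its "shot" number tells which), for a name from the list of things; names that differ only in an ending like _2 or _b are one class to them, and where a whole thing is asked for, a point or a joint stands for the part that bears it (a point fixed in the world has none). Each returns a list of dicts, best first, with "conf" (0 to 1); they miss things now and then, are a little off and sometimes report something else, mostly with a low value. They report only what shows in the picture. A call takes as long as a camera call.
- bot.trace(query, picture): "region" (384x512 bool, what is visible of it).
- bot.spot_point(query, picture): "xyz" ([x, y, z] in m, in world coordinates, good to about 4 mm: a listed point, or the origin of a listed thing).
The state is a dict: "clock": time; "qpos": joint angles; "qd": joint speeds; "joint_efforts": joint torques, N m; "position": TCP position; "tool_rot": TCP orientation; "force": force on the tool from outside, world axes, zero at the start; "moment": the same for the moment, N m; "grip_width": finger opening in m; "finger_force": force on a finger pad.
Only numpy, scipy, OpenCV 4.12 (cv2) and the standard library are available. Lean on these libraries where they do the work, as an engineer would, in place of code of your own. Each camera call takes 0.05 s, during which the arm holds its last target. There are 200 camera calls.

## Working session

There is one attempt and no reset: what is moved stays moved. The work goes in short steps, Python scripts to look and compute and a shell command to move; the robot and the scene stay as the last step left them, time stands still between calls to the robot, and variables do not carry over. Pictures are saved under pics/ and viewed, at most 10 in all, crops included, and the job is handed in when it is done.

```bash
mkdir -p pics
cat > h.py <<'E'
import numpy as np, cv2
from scipy.spatial.transform import Rotation as Ro
from workcell import bot
def save(f,n): cv2.imwrite('pics/'+n+'.png',f['img'][:,:,::-1])
E
python3 - <<'E'
from h import *
o=bot.observe();print(o['clock'],o['position'],o['tool_rot'],o['grip_width'],bot.tip_reach)
fs=[bot.grab_frame(n) for n in('scene','side')]
cv2.imwrite('pics/a.png',cv2.resize(np.hstack([f['img'] for f in fs])[:,:,::-1],None,fx=.78,fy=.78))
for f in fs:
  for q in['stand','rest_tab','rest_seat','dock','tablet','mug','honey_jar']:
    r=bot.spot_point(q,f)
    print(q,[(np.round(d['xyz'],3).tolist(),round(d['conf'],2)) for d in r[:2]])
  print(-f['R'].T@f['t'])
E
```

```text
0.0 [0.23106974 0.58045295 0.3033389 ] [-3.14047237e+00  9.68139668e-05  2.76281126e+00] 0.08538677624886169 0.0726
stand [([0.488, 0.184, 0.0], 0.81)]
rest_tab [([0.578, 0.144, 0.023], 0.71)]
rest_seat [([0.48, 0.204, 0.028], 0.92)]
dock [([0.47, -0.202, -0.0], 0.96)]
tablet [([0.462, -0.193, 0.032], 0.89)]
mug [([0.36, -0.451, -0.001], 0.95)]
honey_jar [([0.39, -0.003, -0.0], 0.61)]
[-0.20402925 -0.54944987  1.03206439]
stand [([0.488, 0.18, -0.003], 0.57)]
rest_tab [([0.579, 0.145, 0.025], 0.67), ([0.393, -0.003, 0.0], 0.38)]
rest_seat [([0.475, 0.194, 0.028], 0.75)]
dock [([0.471, -0.2, 0.0], 0.93)]
tablet [([0.46, -0.187, 0.032], 0.61)]
mug [([0.356, -0.443, -0.0], 0.82)]
honey_jar [([0.393, -0.004, -0.004], 0.85), ([0.47, -0.198, -0.0], 0.65)]
[-0.10773381 -1.11932824  1.01072131]
```

View pics/a.png

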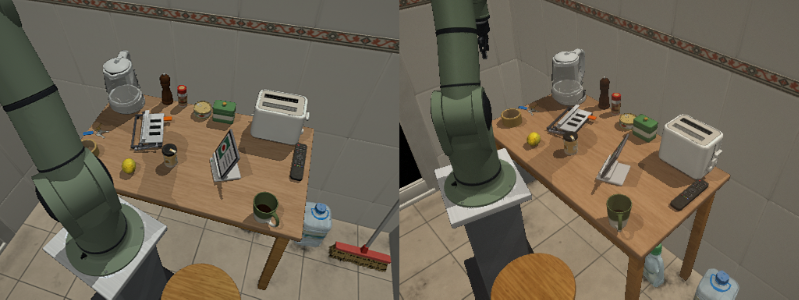

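```bash
cat >> h.py <<'E'
def proj(f,X):
    return cv2.projectPoints(np.asarray(X,float).reshape(-1,1,3),cv2.Rodrigues(f['R'])[0],f['t'],f['intrinsics'],None)[0].reshape(-1,2)
def hullmask(f,X):
    m=np.zeros((384*4,512*4),np.uint8); h=cv2.convexHull((proj(f,X)*4+1.5).astype(np.int32)); cv2.fillConvexPoly(m,h,255)
    return cv2.resize(m,(512,384),interpolation=cv2.INTER_AREA)/255.
def tabR(yaw,tilt): return Ro.from_euler('ZY',[yaw,tilt]).as_matrix()
TB=np.array([[x,y,z] for x in(-.005,.005) for y in(-.075,.075) for z in(0,.14)])
E
python3 - <<'E'
from h import *
from scipy.optimize import minimize
fs=[bot.grab_frame(n) for n in('scene','side')]
ms=[bot.trace('tablet',f)[0]['region'] for f in fs]
def cost(p):
    X=TB@tabR(p[2],np.radians(25)).T+[p[0],p[1],.032]
    return sum(np.abs(hullmask(f,X)-m).sum()/m.sum() for f,m in zip(fs,ms))
best=min((minimize(cost,[.461,-.19,y],method='Nelder-Mead',options=dict(initial_simplex=np.array([[.461,-.19,y],[.471,-.19,y],[.461,-.18,y],[.461,-.19,y+.3]]))) for y in np.arange(-3,3.2,.5)),key=lambda r:r.fun)
print(best.x,np.degrees(best.x[2]),best.fun)
for f,c in zip(fs,[(290,210),(270,220)]):
    u=proj(f,[[.47,-.05,.05]])[0]; print(u)
ims=[]
for f in fs:
    u=proj(f,[[.49,0,.05]])[0].astype(int); x0=max(u[0]-100,0);y0=u[1]-75
    ims.append(cv2.resize(f['img'][y0:y0+150,x0:x0+200],(800,600),interpolation=cv2.INTER_CUBIC)[:,:,::-1]);print(x0,y0)
cv2.imwrite('pics/b.png',cv2.resize(np.vstack(ims),(800,1200))[:600]); cv2.imwrite('pics/b2.png',ims[1])
E
```

```text
[ 0.46416073 -0.19085759 -0.87172722] -49.94629042398365 0.22966236994918865
[244.0202869  188.18716362]
[246.64654941 182.459815  ]
134 103
144 97
```

View pics/b.png

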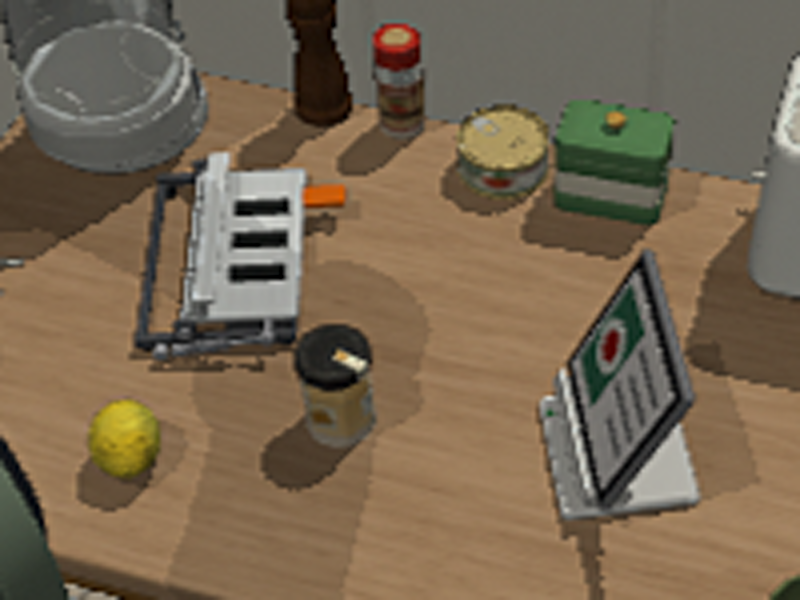

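```bash
cat >> h.py <<'E'
def toolR(yaw): return Ro.from_euler('xyz',[np.pi,0,yaw])
def plan(Rt,pt,n,R0=None,p0=None):
    o=bot.observe(); R0=R0 or Ro.from_euler('xyz',o['tool_rot']); p0=o['position'] if p0 is None else p0
    w=(R0.inv()*Rt).as_rotvec()/n; d=(np.asarray(pt)-p0)/n; R=R0
    print('w/row',w.round(3))
    for i in range(n):
        print((R.inv().apply(d)*1000).round(1)); R=R*Ro.from_rotvec(w)
E
python3 -c "
from h import *
plan(toolR(np.radians(123)),[.578,.144,.2],12)"
```

```text
w/row [0.    0.    0.051]
[-40.3 -23.1   8.7]
[-41.4 -21.    8.7]
[-42.5 -18.9   8.7]
[-43.4 -16.7   8.7]
[-44.2 -14.4   8.7]
[-44.9 -12.1   8.7]
[-45.4  -9.8   8.7]
[-45.9  -7.5   8.7]
[-46.2  -5.1   8.7]
[-46.4  -2.7   8.7]
[-46.5  -0.3   8.7]
[-46.4   2.    8.7]
```

```bash
python3 -m jog '[[[-40,-23,0,0,0,0.051,1],[-41,-21,0,0,0,0.051,1],[-43,-19,0,0,0,0.051,1],[-43,-17,0,0,0,0.051,1],[-44,-14,0,0,0,0.051,1]]]' >/dev/null
python3 -m jog '[[[-45,-12,0,0,0,0.051,1],[-45,-10,0,0,0,0.051,1],[-46,-8,0,0,0,0.051,1],[-46,-5,20,0,0,0.051,1],[-46,-3,20,0,0,0.051,1]]]' >/dev/null
python3 -m jog '[[[-46,0,30,0,0,0.051,1],[-46,2,35,0,0,0.051,1],[0,0,0,0,0,0,1],[0,0,0,0,0,0,1]]]'
python3 - <<'E'
from h import *
o=bot.observe(); f=bot.grab_frame('wrist'); save(f,'c')
# give wrist R,t
T=np.array(f['tool_from_camera']); Rw=Ro.from_euler('xyz',o['tool_rot']).as_matrix()
print(o['position'],o['tool_rot'],f.keys(),T.round(3))
for q in['stand','rest_tab','rest_seat']:
    print(q,[(np.round(d['xyz'],4).tolist(),round(d['conf'],2)) for d in bot.spot_point(q,f)[:2]])
E
```

```text
clock: 2.4
position: [0.57, 0.1536, 0.2058]
tool_rot: [-3.14, -0.0, 2.149]
force: [-0.8, 0.8, 1.3]
grip_width: 0.0853
finger_force: 0.0
[0.56997984 0.1536049  0.20578815] [-3.14005674e+00 -1.53053446e-04  2.14919904e+00] dict_keys(['img', 'intrinsics', 'tool_from_camera', 'shot']) [[-0.    -0.949 -0.315  0.081]
 [ 1.    -0.    -0.001  0.   ]
 [ 0.001 -0.315  0.949 -0.07 ]
 [ 0.     0.     0.     1.   ]]
stand [([0.4884, 0.1826, -0.0018], 0.93)]
rest_tab [([0.5772, 0.1389, 0.0273], 0.95)]
rest_seat [([0.4739, 0.1917, 0.0319], 0.61)]
```

View pics/c.png

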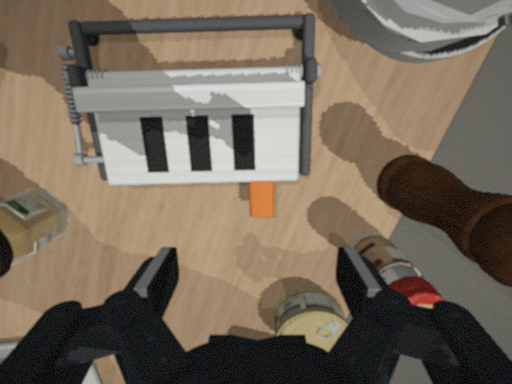

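```bash
cat >> h.py <<'E'
def wcam(f,o):
    T=np.array(f['tool_from_camera']); Rw=Ro.from_euler('xyz',o['tool_rot']).as_matrix()
    C=Rw@T[:3,:3]; c=Rw@T[:3,3]+o['position']; f['R']=C.T; f['t']=-C.T@c; return f
def back(f,uv,z):
    K=f['intrinsics']; r=f['R'].T@np.linalg.solve(K,[uv[0],uv[1],1]); c=-f['R'].T@f['t']; return c+r*(z-c[2])/r[2]
E
python3 - <<'E'
from h import *
o=bot.observe(); f=wcam(bot.grab_frame('wrist'),o)
a,b=back(f,(108,185),.028),back(f,(299,180),.028); print(a,b,np.linalg.norm(a-b),np.degrees(np.arctan2(*(b-a)[1::-1])))
c,d=back(f,(82,27),.012),back(f,(306,20),.012); print(c,d,np.degrees(np.arctan2(*(d-c)[1::-1])))
m=bot.trace('rest_tab',f)[0]['region']; print(m.sum())
hsv=cv2.cvtColor(f['img'],cv2.COLOR_RGB2HSV); om=((hsv[...,0]<14)&(hsv[...,1]>200)&(hsv[...,2]>120)).astype(np.uint8); om[:150]=0;om[230:]=0;om[:,:230]=0;om[:,300:]=0
q=cv2.minAreaRect(np.argwhere(om)[:,::-1].astype(np.float32)); print(q, back(f,q[0],.028))
E
```

```text
[0.44808993 0.08438254 0.028     ] [0.59655123 0.18777104 0.028     ] 0.1809141832789639 34.85336689656118
[0.36796346 0.19320343 0.012     ] [0.52369119 0.3017439  0.012     ] 34.87606182690327
24281
((0.0, 0.0), (0.0, 0.0), 0.0) [0.31728709 0.17744747 0.028     ]
```

Run:
```python
from h import *
o=bot.observe(); f=wcam(bot.grab_frame('wrist'),o)
print(back(f,(262,204),.028),back(f,(262,217),.028))
u=np.array([.572,-.820,0]);h=np.array([.820,.572,0]); pin=np.array([.468,.214,.024])
g=pin+.118*u+.055*h; print(g)
Rt=toolR(np.radians(124.9)); pt=np.array([g[0],g[1],.024+.056])
plan(Rt,pt,4)
# lift: rest angle a, tool follows by half
R0=Rt;p0=pt
for k in range(1,9):
    a=.12*k; e=u*np.cos(a)+np.array([0,0,1])*np.sin(a)
    gr=pin+.118*e+.055*h; R=Ro.from_rotvec(-h*a*.5)*Rt
    p=gr-R.apply([0,0,.056]); print(k,((R0.inv().apply(p-p0))*1000).round(1),(R0.inv()*R).as_rotvec().round(3)); R0,p0=R,p
```

```text
[0.58071382 0.1482718  0.028     ] [0.58828057 0.13689541 0.028     ]
[0.580596 0.1487   0.024   ]
w/row [ 0.     0.    -0.007]
[-2.9  1.3 31.8]
[-2.9  1.3 31.8]
[-2.9  1.3 31.8]
[-2.9  1.3 31.8]
1 [  4.2   0.  -14. ] [ 0.   -0.06 -0.  ]
2 [  5.1   0.  -13.9] [ 0.   -0.06 -0.  ]
3 [  5.9   0.  -13.8] [ 0.   -0.06 -0.  ]
4 [  6.7   0.  -13.6] [ 0.   -0.06 -0.  ]
5 [  7.5   0.  -13.4] [ 0.   -0.06  0.  ]
6 [  8.3   0.  -13.1] [ 0.   -0.06 -0.  ]
7 [  9.1   0.  -12.8] [ 0.   -0.06  0.  ]
8 [  9.9   0.  -12.5] [ 0.   -0.06  0.  ]
```

```bash
python3 -m jog '[[[-3,1,32,0,0,-0.007,1],[-3,1,32,0,0,-0.007,1],[-3,1,32,0,0,-0.007,1],[-3,2,31,0,0,-0.007,1],[0,0,0,0,0,0,0.6]]]' 50
python3 -m jog '[[[0,0,0,0,0,0,0],[0,0,0,0,0,0,0],[0,0,0,0,0,0,0],[0,0,0,0,0,0,0],[0,0,0,0,0,0,0]]]' 50
```

```text
clock: 3.25
position: [0.5792, 0.147, 0.0766]
tool_rot: [-3.137, -0.001, 2.179]
force: [-0.7, -0.3, -0.0]
grip_width: 0.0732
finger_force: 0.0
clock: 3.75
position: [0.5796, 0.1465, 0.0813]
tool_rot: [-3.139, -0.001, 2.178]
force: [-14.8, -5.7, 25.6]
grip_width: 0.023
finger_force: 47.9
```

```bash
python3 -m jog '[[[4,0,-14,0,-0.06,0,0],[5,0,-14,0,-0.06,0,0],[6,0,-14,0,-0.06,0,0],[7,0,-14,0,-0.06,0,0]]]' 60
python3 -m jog '[[[7,0,-13,0,-0.06,0,0],[8,0,-13,0,-0.06,0,0],[9,0,-13,0,-0.06,0,0],[0,0,0,0,0,0,0]]]'
python3 -c "
from h import *
f=bot.grab_frame('side'); u=proj(f,[[.52,.15,.08]])[0].astype(int)
f['img']=cv2.resize(f['img'][u[1]-60:u[1]+60,u[0]-80:u[0]+80],(640,480)); save(f,'d')"
```

```text
clock: 4.15
position: [0.5639, 0.169, 0.1337]
tool_rot: [-3.139, 0.241, 2.178]
force: [-8.6, 1.1, -11.4]
grip_width: 0.0225
finger_force: 59.1
clock: 4.55
position: [0.5431, 0.1991, 0.1636]
tool_rot: [-3.138, 0.422, 2.183]
force: [-10.7, -1.8, -4.7]
grip_width: 0.0226
finger_force: 59.9
```

View pics/d.png

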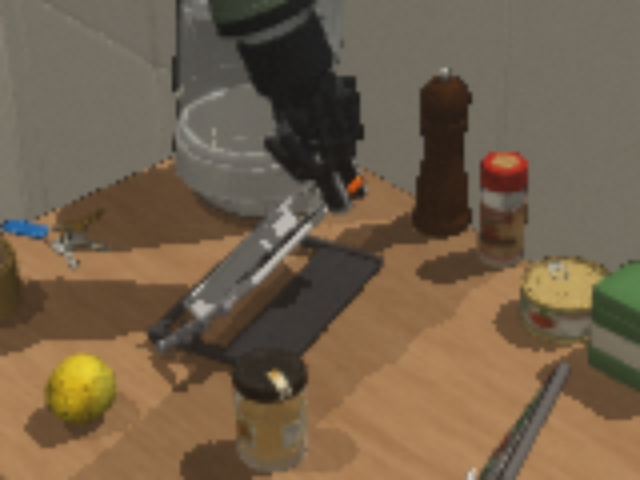

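The picture shows the rest raised (crop about 250,250) with its tab still in the fingers at (350,185). I'll go a bit farther, then release.

```bash
python3 -m jog '[[[10,0,-12,0,-0.06,0,0],[9,0,-10,0,-0.05,0,0],[0,0,0,0,0,0,0],[0,0,0,0,0,0,0.6],[0,0,0,0,0,0,0.8]]]'
python3 -m jog '[[[0,0,0,0,0,0,1],[0,0,0,0,0,0,1],[0,0,-30,0,0,0,1],[0,0,-40,0,0,0,1],[0,0,-50,0,0,0,1]]]'
python3 - <<'E'
from h import *
o=bot.observe(); print(o['position'],o['tool_rot'],o['qpos'].round(2) if hasattr(o['qpos'],'round') else o['qpos'])
f=bot.grab_frame('side'); u=proj(f,[[.52,.15,.08]])[0].astype(int)
for q in['rest_tab','rest_seat']: print(q,[(np.round(d['xyz'],4).tolist(),round(d['conf'],2)) for d in bot.spot_point(q,f)[:2]])
g=bot.grab_frame('wrist')
f['img']=np.hstack([cv2.resize(f['img'][u[1]-60:u[1]+60,u[0]-50:u[0]+50],(400,480)),cv2.resize(g['img'],(400,300))[np.r_[0:300,[299]*180]]]); save(f,'e')
p=np.array([.468,.214,.024]);a=np.pi/3; U=np.array([.572,-.820,0]);h=np.array([.820,.572,0]); print(p+.118*(U*.5+np.array([0,0,.866]))+.055*h)
E
```

```text
clock: 5.1
position: [0.5307, 0.2199, 0.1753]
tool_rot: [3.14, 0.529, 2.178]
force: [0.2, -0.0, 0.5]
grip_width: 0.0503
finger_force: 0.0
clock: 5.6
position: [0.4955, 0.2686, 0.2788]
tool_rot: [-3.14, 0.531, 2.178]
force: [0.5, 1.0, 0.1]
grip_width: 0.0855
finger_force: 0.0
[0.49548274 0.2686302  0.27882516] [-3.13978942  0.53052528  2.17780421] [-1.35  0.63  0.77  1.85  0.14  0.86 -0.16]
rest_tab [([0.5448, 0.1963, 0.1264], 0.78)]
rest_seat [([0.4703, 0.2033, 0.0387], 0.9), ([0.3572, -0.4409, -0.0027], 0.2)]
[0.546848 0.19708  0.126188]
```

View pics/e.png

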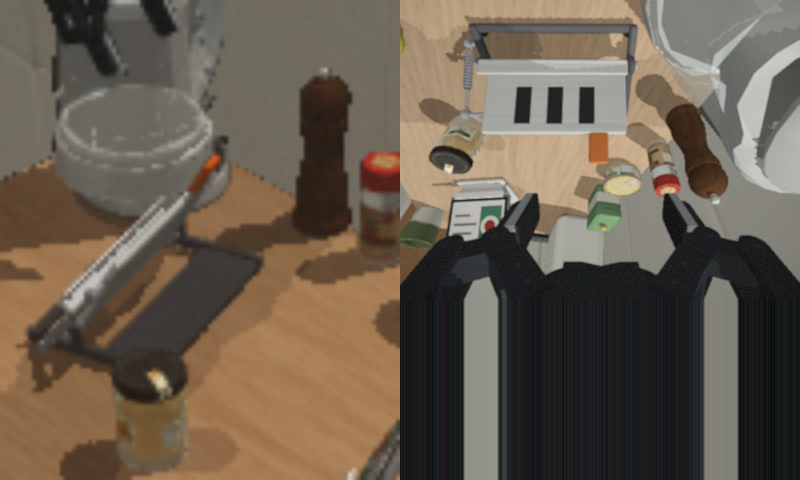

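```bash
cat >> h.py <<'E'
def graspR(yaw,tilt):  # tool x=tablet y, tool y=tablet x, z=-tablet z
    R=tabR(yaw,tilt); return Ro.from_matrix(np.c_[R[:,1],R[:,0],-R[:,2]])
E
python3 - <<'E'
from h import *
y=np.radians(-50);R=tabR(y,np.radians(25)); o=np.array([.464,-.191,.032])
print(o+.32*R[:,2])
plan(graspR(y,np.radians(25)),o+.32*R[:,2],15)
E
```

```text
[ 0.55092921 -0.2945982   0.32201849]
w/row [0.049 0.05  0.09 ]
[-29.9 -18.5  14.1]
[-32.1 -15.   13.4]
[-34.  -11.4  12.4]
[-35.4  -7.7  11.2]
[-36.4  -4.    9.7]
[-37.1  -0.3   7.9]
[-37.3   3.4   6. ]
[-37.1   7.    3.9]
[-36.4  10.4   1.7]
[-35.3  13.7  -0.7]
[-33.9  16.7  -3.2]
[-32.   19.4  -5.7]
[-29.8  21.9  -8.3]
[-27.3  24.  -10.8]
[-24.5  25.7 -13.3]
```

```bash
python3 -m jog '[[[-30,-18,12,0.049,0.05,0.09,1],[-32,-15,12,0.049,0.05,0.09,1],[-34,-11,12,0.049,0.05,0.09,1],[-35,-8,11,0.049,0.05,0.09,1],[-36,-4,10,0.049,0.05,0.09,1]]]' >/dev/null
python3 -m jog '[[[-37,0,8,0.049,0.05,0.09,1],[-37,3,6,0.049,0.05,0.09,1],[-37,7,4,0.049,0.05,0.09,1],[-36,10,2,0.049,0.05,0.09,1],[-35,14,-1,0.049,0.05,0.09,1]]]' >/dev/null
python3 -m jog '[[[-34,17,-3,0.049,0.05,0.09,1],[-32,19,-6,0.049,0.05,0.09,1],[-30,22,-8,0.049,0.05,0.09,1],[-27,24,-11,0.049,0.05,0.09,1],[-24,26,-13,0.049,0.05,0.09,1]]]'
python3 -m jog '[[[0,0,0,0,0,0,1],[0,0,0,0,0,0,1]]]'
python3 - <<'E'
from h import *
o=bot.observe(); f=wcam(bot.grab_frame('wrist'),o); save(f,'f'); print(o['qpos'])
for q in['tablet','dock']: print(q,[(np.round(d['xyz'],4).tolist(),round(d['conf'],2)) for d in bot.spot_point(q,f)[:2]])
y=np.radians(-50);R=tabR(y,np.radians(25)); plan(graspR(y,np.radians(25)),np.array([.464,-.191,.032])+.32*R[:,2],1)
print(proj(f,TB@R.T+[.464,-.191,.032]).round())
E
```

```text
clock: 7.3
position: [0.5487, -0.2936, 0.3221]
tool_rot: [-2.704, -0.005, 0.688]
force: [0.6, 0.9, 0.5]
grip_width: 0.0853
finger_force: 0.0
clock: 7.5
position: [0.5482, -0.2935, 0.3216]
tool_rot: [-2.706, -0.004, 0.69]
force: [0.5, -0.4, -1.2]
grip_width: 0.0853
finger_force: 0.0
[ 0.06614987  0.82203171  0.77829074  1.33699967 -0.58352916  1.6491431
  0.00307036]
tablet [([0.4621, -0.1925, 0.0296], 0.89)]
dock [([0.4713, -0.2008, 0.0005], 0.9)]
w/row [ 0.002 -0.006 -0.001]
[-1.6  4.  -1. ]
[[255. 212.]
 [255. 261.]
 [254. 109.]
 [253. 110.]
 [262. 212.]
 [264. 261.]
 [262. 108.]
 [264. 110.]]
```

View pics/f.png

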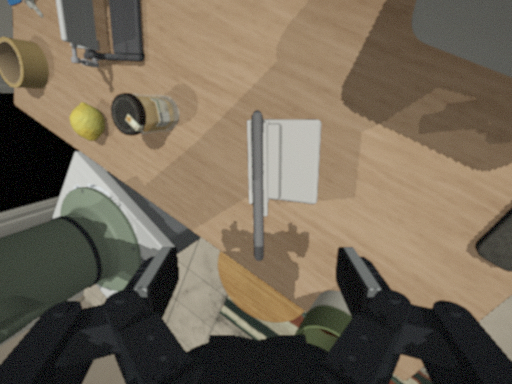

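```bash
python3 -m jog '[[[-1,2,40,0,-0.006,0,1],[-1,2,40,0,0,0,1],[0,0,40,0,0,0,1],[0,0,30,0,0,0,1],[0,0,0,0,0,0,0.5]]]' 50
python3 -m jog '[[[0,0,0,0,0,0,0],[0,0,0,0,0,0,0],[0,0,0,0,0,0,0],[0,0,0,0,0,0,0],[0,0,0,0,0,0,0]]]' 50
python3 -m jog '[[[0,0,0,0,0,0,0],[0,0,0,0,0,0,0]]]' 60
```

```text
clock: 8.15
position: [0.5089, -0.2437, 0.183]
tool_rot: [-2.703, 0.001, 0.699]
force: [0.4, 1.1, 0.7]
grip_width: 0.0731
finger_force: 0.0
clock: 8.65
position: [0.5098, -0.2467, 0.1866]
tool_rot: [-2.706, -0.001, 0.696]
force: [-1.7, 2.3, 14.2]
grip_width: 0.0094
finger_force: 48.5
clock: 8.85
position: [0.5097, -0.2466, 0.1866]
tool_rot: [-2.706, -0.001, 0.696]
force: [-2.4, 2.3, 14.0]
grip_width: 0.0092
finger_force: 59.3
```

```bash
python3 -m jog '[[[0,0,-5,0,0,0,0],[0,0,-20,0,0,0,0],[0,0,-40,0,0,0,0],[0,0,-45,0,0,0,0],[0,0,-45,0,0,0,0]]]'
cat >> h.py <<'E'
ys=np.radians(-55.1); U=np.array([np.cos(ys),np.sin(ys),0]); H=np.array([-U[1],U[0],0]); Z=np.array([0,0,1.])
PIN=np.array([.468,.214,.024]); E_=U*.5+Z*.8660; N_=-U*.8660+Z*.5
SEAT=PIN+.016*E_+.004*N_; D=.1705
RT=graspR(ys,np.pi/6)
def tcp(up,off,side=0): return SEAT+(.005+off)*N_+(D+up)*E_+side*H
E
python3 - <<'E'
from h import *
ims=[]
for n in('scene','side'):
    f=bot.grab_frame(n)
    pts=[PIN+.095*E_+.004*N_+s*.09*H for s in(-1,1)]+[SEAT+s*.09*H for s in(-1,1)]+[SEAT+.022*N_-.004*N_*0+.0*E_+s*.09*H for s in(-1,1)]+[PIN+.132*E_+.004*N_+.055*H+s*.012*H for s in(-1,1)]
    u=proj(f,pts); c=u.mean(0).astype(int); k=8; im=cv2.resize(f['img'][c[1]-25:c[1]+25,c[0]-25:c[0]+25],(400,400),interpolation=cv2.INTER_CUBIC).copy()
    for p in u: cv2.circle(im,tuple(int(v) for v in (p-c+25.5)*k),3,(255,0,0),-1)
    ims.append(im)
cv2.imwrite('pics/g.png',np.hstack(ims)[:,:,::-1])
plan(RT,tcp(.16,.004),11)
E
```

```text
clock: 9.35
position: [0.5519, -0.2973, 0.328]
tool_rot: [-2.708, 0.001, 0.696]
force: [0.9, -0.5, -2.5]
grip_width: 0.0089
finger_force: 58.8
w/row [0.009 0.003 0.007]
[ 22.7 -23.7  10.9]
[ 22.5 -23.8  11.2]
[ 22.3 -23.8  11.5]
[ 22.1 -23.9  11.7]
[ 21.9 -24.   12. ]
[ 21.7 -24.   12.3]
[ 21.5 -24.   12.6]
[ 21.3 -24.1  12.9]
[ 21.  -24.1  13.2]
[ 20.8 -24.1  13.5]
[ 20.6 -24.2  13.8]
```

View pics/g.png

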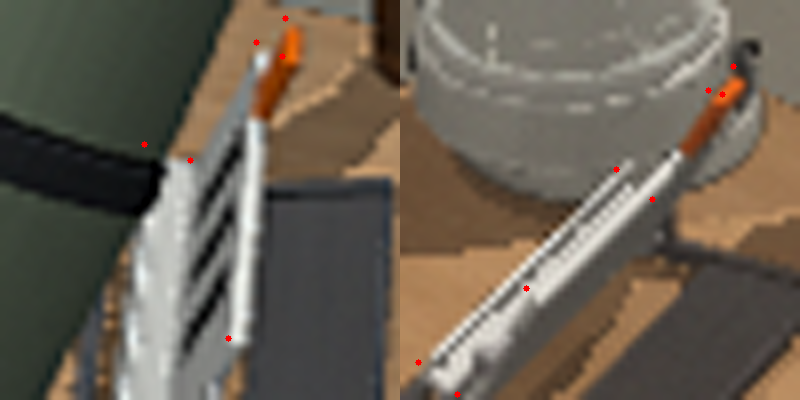

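Run:
```python
from h import *
A=[];b=[]
P=PIN+.07*E_
for n,d in(('scene',(10,8)),('side',(10,5))):
    f=bot.grab_frame(n)
    for v in range(2): A.append([(proj(f,[P+1e-3*a])[0]-proj(f,[P])[0])[v] for a in(U,H,Z)]); b.append(d[v]/8)
print(np.round(A,2),np.linalg.lstsq(np.array(A),b,rcond=None)[0])
print(np.linalg.lstsq(np.array(A)[:,:2],b,rcond=None)[0])
```

```text
[[ 0.29  0.02 -0.04]
 [-0.01 -0.2  -0.21]
 [ 0.24  0.14 -0.01]
 [ 0.07 -0.13 -0.23]] [ 4.39970184 -0.80092108 -2.37080643]
[ 5.40449548 -3.38865118]
```

```bash
python3 -m jog '[[[23,-24,11,0.009,0.003,0.007,0],[22,-24,11,0.009,0.003,0.007,0],[22,-24,11,0.009,0.003,0.007,0],[22,-24,12,0.009,0.003,0.007,0],[22,-24,12,0.009,0.003,0.007,0]]]' >/dev/null
python3 -m jog '[[[22,-24,12,0.009,0.003,0.007,0],[22,-24,12,0.009,0.003,0.007,0],[21,-24,13,0.009,0.003,0.007,0],[21,-24,13,0.009,0.003,0.007,0],[21,-24,13,0.009,0.003,0.007,0]]]' 
python3 -m jog '[[[21,-24,14,0.009,0.003,0.007,0],[0,0,0,0,0,0,0],[0,0,0,0,0,0,0]]]'
python3 - <<'E'
from h import *
plan(RT,tcp(.06,.004),1)
E
```

```text
clock: 10.55
position: [0.5578, 0.0508, 0.3276]
tool_rot: [-2.616, 0.008, 0.62]
force: [0.6, 0.3, -2.0]
grip_width: 0.0092
finger_force: 59.0
clock: 10.85
position: [0.5589, 0.0846, 0.3275]
tool_rot: [-2.608, 0.008, 0.614]
force: [-0.2, -0.3, -1.3]
grip_width: 0.0092
finger_force: 59.1
w/row [-0.01  0.01  0.  ]
[ 0.4  2.8 95.4]
```

```bash
python3 -m jog '[[[0,0,30,-0.01,0.01,0,0],[0,0,30,0,0,0,0],[0,0,0,0,0,0,0],[0,0,0,0,0,0,0]]]'
python3 - <<'E'
from h import *
plan(RT,tcp(0,.004),1)
o=bot.observe(); f=wcam(bot.grab_frame('wrist'),o)
R=Ro.from_euler('xyz',o['tool_rot'])
for z in (D,): print('tablet corner pred',proj(f,[o['position']+R.apply([s*.075,t*.005,D]) for s in(-1,1) for t in(-1,1)]).round(1))
print('rest edge front',proj(f,[PIN+.095*E_+.004*N_+s*.09*H for s in(-1,1)]).round(1),'ledge corner/lip in/out',proj(f,[SEAT+a*N_+b*E_+s*.09*H for s in (-1,1) for a,b in((0,0),(.018,.012),(.022,.012))]).round(1))
im=cv2.resize(f['img'][0:300],(800,469),interpolation=cv2.INTER_CUBIC); f['img']=im; save(f,'h1')
E
```

```text
clock: 11.25
position: [0.5421, 0.1076, 0.2765]
tool_rot: [-2.619, -0.001, 0.607]
force: [-0.2, -1.1, -1.6]
grip_width: 0.0096
finger_force: 59.0
w/row [ 0.001 -0.002 -0.002]
[-0.   0.9 97. ]
tablet corner pred [[252.  265.8]
 [261.9 265.8]
 [250.9 110.9]
 [262.8 110.9]]
rest edge front [[266.1 268.6]
 [267.8  92.9]] ledge corner/lip in/out [[264.2 235.6]
 [250.8 239.7]
 [247.8 239.8]
 [265.1  95.4]
 [249.3  95.1]
 [245.8  95.2]]
```

View pics/h1.png

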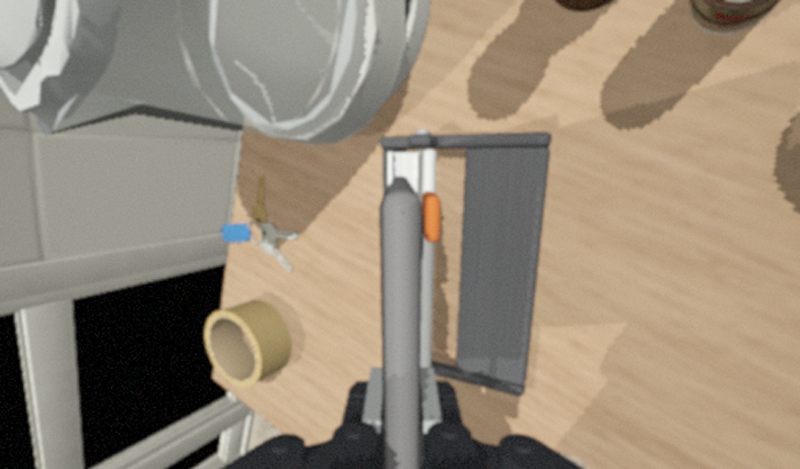

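Run:
```python
from h import *
f=bot.grab_frame('wrist'); g=cv2.cvtColor(f['img'],cv2.COLOR_RGB2GRAY)
print('col',list(range(242,286)))
for r in (94,96,99,102,105,108,111,115,120,126): print(r,g[r,242:286].tolist())
```

```text
col [242, 243, 244, 245, 246, 247, 248, 249, 250, 251, 252, 253, 254, 255, 256, 257, 258, 259, 260, 261, 262, 263, 264, 265, 266, 267, 268, 269, 270, 271, 272, 273, 274, 275, 276, 277, 278, 279, 280, 281, 282, 283, 284, 285]
94 [170, 149, 117, 101, 97, 93, 92, 92, 92, 91, 90, 91, 92, 92, 90, 89, 95, 90, 88, 79, 77, 71, 75, 70, 71, 70, 65, 63, 70, 75, 77, 81, 83, 75, 70, 61, 60, 70, 71, 74, 75, 80, 83, 79]
96 [187, 176, 153, 115, 93, 97, 106, 117, 117, 104, 102, 93, 100, 102, 98, 104, 106, 112, 125, 133, 137, 136, 142, 145, 146, 149, 151, 152, 154, 177, 190, 201, 202, 200, 187, 166, 138, 122, 106, 101, 104, 104, 104, 109]
99 [189, 179, 158, 126, 118, 170, 220, 237, 229, 214, 218, 226, 227, 229, 232, 235, 234, 232, 231, 232, 235, 237, 235, 237, 235, 213, 187, 174, 194, 223, 234, 239, 236, 232, 224, 206, 177, 141, 121, 116, 112, 112, 115, 116]
102 [191, 186, 162, 125, 119, 169, 217, 237, 225, 197, 194, 218, 232, 234, 236, 236, 238, 239, 236, 236, 236, 237, 240, 240, 228, 199, 161, 166, 199, 225, 237, 239, 236, 232, 222, 203, 177, 153, 155, 163, 168, 167, 167, 167]
105 [193, 185, 162, 12
[... 621 characters left out ...]
, 179, 174, 173, 177, 175, 176]
115 [190, 184, 165, 135, 114, 166, 217, 234, 209, 157, 112, 103, 101, 100, 96, 94, 94, 105, 150, 202, 228, 237, 241, 237, 220, 180, 158, 172, 207, 231, 239, 240, 236, 229, 218, 200, 186, 182, 180, 178, 177, 176, 178, 175]
120 [188, 183, 166, 132, 111, 103, 101, 102, 100, 106, 109, 107, 103, 104, 108, 102, 102, 103, 98, 91, 95, 132, 187, 215, 212, 185, 160, 175, 210, 233, 239, 240, 236, 230, 216, 197, 186, 181, 177, 171, 170, 169, 170, 171]
126 [190, 182, 156, 123, 109, 133, 144, 151, 156, 155, 156, 157, 156, 155, 152, 154, 151, 154, 147, 145, 142, 140, 135, 131, 123, 124, 140, 140, 123, 108, 110, 127, 141, 146, 144, 148, 141, 139, 156, 167, 173, 175, 176, 176]
```

```bash
python3 -m jog '[[[0,2,25,0,0,0,0],[0,1,25,0,0,0,0],[0,1,20,0,0,0,0],[0,0,14,0,0,0,0],[0,0,0,0,0,0,0]]]'
python3 -m jog '[[[0,0,3,0,0,0,0],[0,0,0,0,0,0,0]]]'; python3 -c "
from h import *
plan(RT,tcp(0,.004),1)"
```

```text
clock: 11.85
position: [0.52, 0.1404, 0.2012]
tool_rot: [-2.618, -0.001, 0.608]
force: [0.2, 1.2, -1.2]
grip_width: 0.0095
finger_force: 58.8
clock: 12.05
position: [0.5199, 0.141, 0.1999]
tool_rot: [-2.619, -0.003, 0.607]
force: [-0.3, -0.6, -2.1]
grip_width: 0.009
finger_force: 58.9
w/row [ 0.001 -0.003 -0.   ]
[-0.9 -2.6 10.6]
```

```bash
for i in 1; do python3 -m jog '[[[0,0,3,0,0,0,0],[0,0,0,0,0,0,0]]]'; done | grep -E 'pos|^force'
python3 -m jog '[[[0,0,2,0,0,0,0],[0,0,0,0,0,0,0]]]'| grep -E 'pos|^force'
python3 -m jog '[[[0,0,2,0,0,0,0],[0,0,0,0,0,0,0]]]'| grep -E 'pos|^force'
```

```text
position: [0.5186, 0.1426, 0.1968]
force: [-0.2, 0.0, -2.3]
position: [0.5179, 0.1435, 0.1948]
force: [-0.2, 0.1, -1.8]
position: [0.5173, 0.1444, 0.193]
force: [0.2, 0.1, -1.9]
```

```bash
for i in 1; do python3 -m jog '[[[0,0,1.5,0,0,0,0],[0,0,0,0,0,0,0]]]'; done | grep -E 'pos|^force'
python3 -m jog '[[[0,0,1.5,0,0,0,0],[0,0,0,0,0,0,0]]]'| grep -E 'pos|^force'
```

```text
position: [0.5171, 0.1445, 0.1922]
force: [-0.9, -3.0, 4.4]
position: [0.5169, 0.1443, 0.1917]
force: [-2.7, -12.0, 19.8]
```

```bash
python3 -c "
from h import *
plan(RT,tcp(0,.004),1)"
```

```text
w/row [ 0.001 -0.004 -0.001]
[-0.2 -2.9  1.4]
```

```bash
python3 -m jog '[[[0,0,-1.5,0,0,0,0],[0,1.5,0,0,0,0,0],[0,0,0,0,0,0,0]]]'| grep -E 'pos|^force'
for i in 1; do python3 -m jog '[[[0,1,0,0,0,0,0],[0,0,0,0,0,0,0]]]'; done| grep -E 'pos|^force'
python3 -m jog '[[[0,1,0,0,0,0,0],[0,0,0,0,0,0,0]]]'| grep -E 'pos|^force'
```

```text
position: [0.5178, 0.1437, 0.1914]
force: [-2.1, -4.3, 8.1]
position: [0.5182, 0.1432, 0.191]
force: [-1.3, -2.2, 9.2]
position: [0.5187, 0.1427, 0.1906]
force: [-1.4, -2.0, 9.5]
```

```bash
python3 -m jog '[[[0,1,0,0,0,0,0],[0,0,0,0,0,0,0]]]'| grep -E 'pos|^force'
python3 -m jog '[[[0,1,0,0,0,0,0],[0,0,0,0,0,0,0]]]'| grep -E 'pos|^force'
python3 - <<'E'
from h import *
f=bot.grab_frame('side');g=bot.grab_frame('scene'); ims=[]
for k in(f,g):
    u=proj(k,[SEAT+.06*E_])[0].astype(int); ims.append(cv2.resize(k['img'][u[1]-30:u[1]+30,u[0]-35:u[0]+35],(400,343),interpolation=cv2.INTER_CUBIC))
f['img']=np.hstack(ims); save(f,'i')
E
```

```text
position: [0.519, 0.1423, 0.1903]
force: [-4.7, -0.6, 14.0]
position: [0.5195, 0.1417, 0.1899]
force: [-4.5, -0.1, 14.8]
```

View pics/i.png

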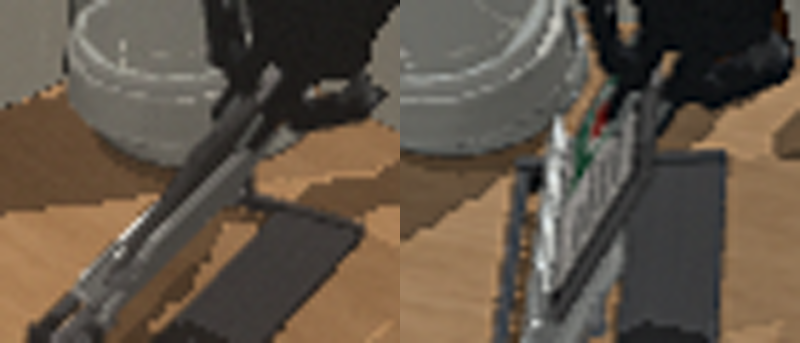

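The tablet stands inside the ledge pocket (left panel about 100,290) and lies along the rest. Contact forces rose on both faces, so I'll release.

```bash
python3 -m jog '[[[0,0,-0.5,0,0,0,0],[0,0,0,0,0,0,0.15],[0,0,0,0,0,0,0.3],[0,0,0,0,0,0,0.5],[0,0,0,0,0,0,0.5]]]' 20
python3 -m jog '[[[0,0,0,0,0,0,0.6],[0,0,0,0,0,0,0.6],[0,0,-15,0,0,0,0.6],[0,0,-25,0,0,0,0.6],[0,0,-30,0,0,0,0.6]]]'
python3 -m jog '[[[0,0,-40,0,0,0,0.6],[0,0,-40,0,0,0,0.6],[0,0,0,0,0,0,0.6],[0,0,0,0,0,0,0.6],[0,0,0,0,0,0,0.6]]]'
python3 - <<'E'
from h import *
from scipy.optimize import minimize
fs=[bot.grab_frame(n) for n in('scene','side')]; o=bot.observe(); f=wcam(bot.grab_frame('wrist'),o)
fs.append(f)
for k in fs:
    print([(np.round(d['xyz'],3).tolist(),round(d['conf'],2)) for q in('tablet','mug','honey_jar') for d in bot.spot_point(q,k)[:1]])
print('expect',SEAT+.005*N_)
im=cv2.resize(f['img'][0:300,100:420],(420,394)); k=fs[1]; u=proj(k,[SEAT+.06*E_])[0].astype(int)
f['img']=np.hstack([im,cv2.resize(k['img'][u[1]-35:u[1]+35,u[0]-33:u[0]+33],(372,394),interpolation=cv2.INTER_CUBIC)]); save(f,'j')
R=tabR(ys,np.pi/6)
print(proj(fs[2],TB@R.T+SEAT+.005*N_+.0015*U).round(1)*1.3125-[131,0])
E
```

```text
clock: 14.75
position: [0.5199, 0.1406, 0.1894]
tool_rot: [-2.619, -0.002, 0.608]
force: [-1.1, -0.2, 0.8]
grip_width: 0.0426
finger_force: 0.0
clock: 15.25
position: [0.5399, 0.1114, 0.2515]
tool_rot: [-2.619, -0.001, 0.608]
force: [-0.4, -0.1, 0.2]
grip_width: 0.0512
finger_force: 0.0
clock: 15.75
position: [0.5621, 0.0793, 0.3193]
tool_rot: [-2.618, -0.001, 0.608]
force: [0.7, -0.1, -0.3]
grip_width: 0.0513
finger_force: 0.0
[([0.47, 0.211, 0.043], 0.91), ([0.36, -0.449, -0.0], 0.89), ([0.389, -0.004, 0.0], 0.82)]
[([0.47, 0.216, 0.042], 0.79), ([0.357, -0.444, 0.001], 0.92), ([0.397, -0.003, 0.0], 0.9)]
[([0.469, 0.211, 0.04], 0.65), ([0.465, 0.203, 0.042], 0.21), ([0.392, 0.002, -0.0], 0.57)]
expect [0.46811786 0.21383105 0.042356  ]
[[199.88125 276.9375 ]
 [197.125   342.16875]
 [198.9625  142.275  ]
 [195.15625 145.81875]
 [208.54375 276.9375 ]
 [209.59375 342.16875]
 [208.675   142.275  ]
 [210.11875 145.81875]]
```

View pics/j.png

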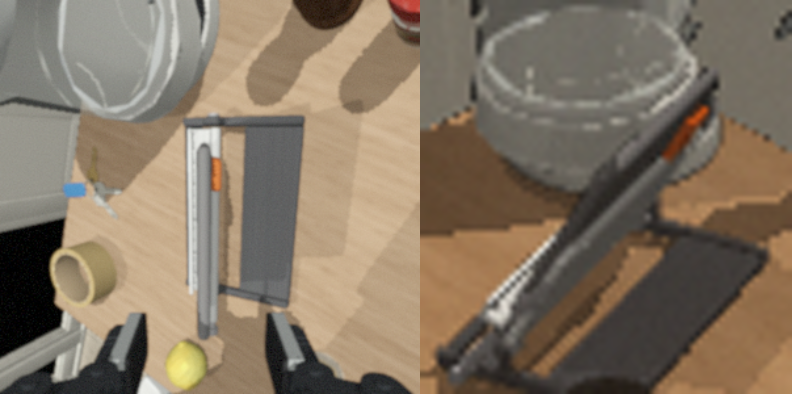

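The tablet lies along the rest. Its upper edge at (204,145) to (207,338) matches the prediction, the rest is open, and the gripper is clear.

```bash
python3 -c "
from workcell import bot
print(bot.job_done())"
```

```text
the job is handed in; nothing more can be done
None
```

The back rest is snapped open and the tablet stands centred on the ledge, screen outward and leaning on the rest; everything is let go, the mug and jar are where they were, and the job is handed in at about 16 s.

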